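# Show a breaker's foot to the inspection camera

## Robot

A 7-joint arm with a two-finger parallel gripper is mounted at the origin on a cart in front of the work surface, level with it; the furniture and walls round the work are solid. World frame = base frame: x ahead of the robot, y to its left, z up, the work surface at z = 0. Lengths are in mm, angles in rad, forces in N, time in s.
With the tool pointing down it reaches from about 400 to 875 mm from the base axis. Payload 4.4 kg.
Tool frame: the origin (TCP) lies at the very end of the fingers, on their centre line; the grasp point (between the pads) lies 19 mm behind it; z points along the fingers, y is the line along which they close (so a half turn about z gives the same grasp; the last joint's range is limited). The gripper opens to 85 mm and grips with 20 to 120 N. Pads are 22 mm wide; open, the fingers measure 114 mm over their backs; the gripper's body (76 mm by 85 mm) begins 54 mm behind the grasp point. The pads swing forward as they close: fully open they stand 13 mm farther back than shut.
Start: joints at [1.039, 0.628, 0.038, 1.517, -0.027, 0.996, -0.02], TCP at [291.968, -580.752, 231.313] pointing down, gripper open.
Joint ranges: [-3.06, 3.06], [-0.37, 2.12], [-1.25, 1.32], [0.18, 2.47], [-1.1, 4.24], [0.23, 1.98], [-2.94, 2.94]. Speed limits (rad/s): [2.57, 2.57, 3.14, 3.14, 3.14, 3.14, 3.14].

## Interface

Orientations are given as [roll, pitch, yaw] about the fixed x, y, z axes, in that order (R = Rz(yaw) Ry(pitch) Rx(roll)).
In Python, from cell import read_state, get_image, camera_info, finish_job gives the robot as it stands.
- The arm moves only by the tool play_rows, never from a script. Its argument "deltas" is one flat list of numbers, 7 for each row, row after row: the shift along the tool's x, y, z in mm, then the turn, a rotation vector about the tool's x, y, z in rad, then the opening, from 0 (shut) to 1 (fully open). In form: [dx, dy, dz, ax, ay, az, grip, dx, dy, dz, ax, ay, az, grip, ...]. A call has 1 to 10 rows; each row is the pose to reach, as a shift and turn from the pose commanded when the call began, along the tool's axes at that moment; what a row does not reach only later rows make up. A row lasts 1/8 s, in which the tool goes at most 62.5 mm and 10.7 degrees, less where a joint would pass 70% of its speed; a pose out of reach is approached as far as the arm can. A call with a gripper value outside its range is refused whole. The fingers move at their own pace and stop on an object; the grip force is fixed at half the most. Time passes only in rows, so rows that repeat a pose let the fingers close. It gives the time, the measured TCP pose, the force, the opening and the grip force at its end, in the units of the state.
- read_state(): the state, without advancing time (a new reading comes with each control period).
- get_image(name): name is "scene" or "top" or "wrist"; returns the picture (384x512x3 uint8, red, green, blue); there is no depth.
- camera_info(name): a dict with "fx", "fy", "cx", "cy" (pixels), "T" (4x4, takes a point from camera to world coordinates). Camera axes: x right, y down, z forward; pixel columns grow to the right and rows downward; lengths in mm; the calibration is good to about 2 mm. A picture is of the moment at which its call begins: read the wrist's pose just before it. camera_info takes no time and is no camera call; for the wrist camera it gives the pose at the moment of the call.
- finish_job(): hands the job in; it is judged then, once.
The state is a dict: "clock": time; "qpos": joint angles; "qd": joint speeds; "tau": joint torques, N m; "eef_pos": TCP position; "tool_rot": TCP orientation; "force": force on the tool from outside, world axes, zero at the start; "torque": the same for the moment, N m; "width": finger opening in mm; "gripper_force": force on a finger pad.
Only numpy, scipy, OpenCV 4.12 (cv2) and the standard library are available. Lean on these libraries where they do the work, as an engineer would, in place of code of your own. Each camera call takes 0.05 s, during which the arm holds its last target. There are 200 camera calls.

## Task

Lift the circuit breaker out of the kit rack and show its foot (the side it stands on) to the inspection camera: hold the middle of the foot 100 mm straight in front of the lens, facing it squarely, with the breaker's two broad flat sides upright. Finish while still holding it there, motionless in the gripper. Leave the clamp and the rail piece in the rack and the loose screwdriver and marker where they lie, and do not touch the camera or its stand.

Things in the scene. Friction and masses are not known exactly. Their poses are not given: they have to be found in the camera images.
- breaker_center (a point): The circuit breaker, a light grey moulded case 67 x 86 x 18 mm with a stepped nose and a small blue toggle on top. This is its centre, half-way up. Own axes: x from the foot to the nose (straight up while it stands in the slot), y along its 86 mm length (along the slot), z across its 18 mm thickness, square to the two broad flat sides. It can be gripped across the 18 mm at the nose, with up to 45 mm of it above the slot walls.
- breaker_foot (a point): Middle of the breaker's foot, the side it stands on, 33.5 mm below breaker_center along the breaker's own x axis. At the start it stands on the rack's base, 10 mm above the worktop; the nose end is 67 mm above the foot, that is 77 mm above the worktop.
- rack: Kit rack, fixed: grey base plate 112 (x) x 176 (y) x 10 mm, origin under its middle. Three equal slots run along its x axis, at y = -58, 0 and +58 mm, each 21 mm wide and 96 mm long between aluminium walls whose tops are 32 mm above the worktop. The breaker, the clamp and the rail piece stand one in each, in any order; the last two reach at most 46 mm above the worktop.
- clamp_center (a point): Centre of the light grey rail end clamp, 34 x 42 x 10 mm, standing in one slot of the rack, 34 mm tall. It stays there.
- rail_center (a point): Centre of the bare metal rail piece, 90 x 35 x 8 mm, standing on its long edge in one slot of the rack. It stays there.
- camera_stand: Stand of the inspection camera, fixed, origin under it on the worktop: dark steel foot 110 x 90 x 10 mm with two grey cheeks. With the camera it is 100 mm tall. Its own -x axis points the way the camera leans, roughly towards the robot.
- camera: Inspection camera on its stand: square aluminium body 46 mm wide, round black lens end of 48 mm diameter with a white light ring. Origin at the middle of the lens face, about 91 mm above the worktop. Own z axis is the viewing direction, out of the lens: 60 degrees above level, leaning towards the stand's -x side. Own y axis is level.
- view_point (a point): The point 100 mm straight in front of the lens, on the camera's z axis (about 178 mm above the worktop): the middle of the breaker's foot belongs here.
- driver: Bystander: loose yellow screwdriver, 27 x 200 x 31 mm, lying on the worktop to the right of the rack; origin under its middle.
- marker_pen: Bystander: loose white marker with black cap, 12 x 133 x 13 mm, lying on the worktop to the right of the rack; origin under its middle.
Not all that is in view belongs to the job. What is shaped like the part that bears breaker_center but turquoise is not meant.

How it is judged (in metres and radians):
On the way:
1. the breaker is lifted clear of the rack, held by the fingers (contact force between the fingers and breaker above 1 N and height (world z) of breaker_foot above 0.045 m and contact force between breaker and rack below 0.05 N), for 0.1 s.
At the end, for the whole second after the job is handed in: The fingers hold the breaker (over 1 N), still and touching neither rack nor camera; middle of its foot within 20 mm of the view point and over 130 mm up, foot towards the lens, its x axis within 0.2 rad of the viewing axis, its flat sides within 0.2 rad of upright (contact force between the fingers and breaker above 1 N and distance between breaker_foot and view_point below 0.02 m and angle between the x axis of breaker_center and the z axis of camera, either way round below 0.2 rad and z of breaker_center in the frame of camera above 0.108 m and angle between breaker_center's own z axis and vertical between 1.37 and 1.77 rad and height (world z) of breaker_foot above 0.13 m and linear speed of breaker below 0.02 m/s and angular speed of breaker below 0.15 rad/s and contact force between breaker and rack below 0.05 N and contact force between breaker and camera_stand below 0.05 N); the arm keeps its last pose, push and grip.
It fails at once if the clamp or the rail piece is moved by more than 25 mm (distance of any of clamp_center, rail_center from where it was at the start of the episode above 0.025 m).
It fails at once if the screwdriver or the marker is pushed away by more than 30 mm (distance of any of driver, marker_pen from where it was at the start of the episode above 0.03 m).
It fails at once if the camera or its stand is touched by the arm, the gripper or the breaker (over 1 N) (contact force between any of the arm, the fingers, breaker and camera_stand above 1 N).
It also fails if it takes over 32 s, if anything falls off the work surface, if the arm or the gripper's body presses on something with over 40 N, if the wrist force passes 120 N, or if a joint passes its speed limit or range.

## Working session

There is one attempt and no reset: what is moved stays moved. The work goes in short steps, Python scripts to look and compute and a tool call to move; the robot and the scene stay as the last step left them, time stands still between calls to the robot, and variables do not carry over. Pictures are saved under pics/ and viewed, at most 10 in all, crops included, and the job is handed in when it is done.

Besides the shell and the picture viewer there is one more tool, called after ">>>" as a command line: name --argument value ..., lists and objects as JSON in quotes. play_rows: Moves the arm, as the interface text tells. Its arguments: {"type":"object","properties":{"deltas":{"type":"array"}},"required":["deltas"]}

```bash
mkdir -p pics; python3 - <<'E'
from cell import *
import cv2
print(read_state())
for n in ("scene","top"):
    im=get_image(n); cv2.imwrite(f"pics/{n}0.png",im[:,:,::-1])
    c=camera_info(n); print(n,c)
E
```

```text
{'clock': 0.0, 'qpos': array([ 1.03920405,  0.62934939,  0.03844174,  1.51839915, -0.02701634,
        0.99629092, -0.01997973]), 'qd': array([-2.20515089e-03, -1.64388182e-03,  2.84046470e-04, -1.19756731e-03,
       -1.31024903e-03,  7.92544154e-05, -1.48614115e-04]), 'tau': array([ 8.55784292e-04, -5.63401258e+01,  1.22627757e+00, -1.93448031e+01,
        1.09452812e-02,  1.03382368e-02, -1.60488327e-05]), 'eef_pos': array([ 291.67683666, -580.16571527,  230.37700676]), 'tool_rot': array([-3.13966377e+00,  1.24382353e-05,  4.65803131e-01]), 'force': array([-0.81213754,  0.37758967,  0.35689892]), 'torque': array([ 0.00089463,  0.01797889, -0.06181767]), 'gripper_force': 0.0, 'width': 85.14441774024004}
scene {'fx': 380.2702535961591, 'fy': 380.2702535961591, 'cx': 258.632337439278, 'cy': 191.6473178485489, 'T': array([[ 6.73547938e-01, -3.63167260e-01,  6.43772255e-01,
         1.93743738e+01],
       [-7.39142894e-01, -3.29784099e-01,  5.87290585e-01,
        -4.43916605e+02],
       [-9.78859136e-04, -8.71408050e-01, -4.90557899e-01,
         5.43831405e+02],
       [ 0.00000000e+00,  0.00000000e+00,  0.00000000e+00,
         1.00000000e+00]])}
top {'fx': 360.35005265674215, 'fy': 360.35005265674215, 'cx': 257.9287081325163, 'cy': 192.97462043114763, 'T': array([[-7.53514396e-02, -9.76014107e-01,  2.04251375e-01,
         4.21033446e+02],
       [-9.97155555e-01,  7.34002974e-02, -1.71229249e-02,
         6.99124773e+01],
       [ 1.72010458e-03, -2.04960630e-01, -9.78768707e-01,
         9.75830904e+02],
       [ 0.00000000e+00,  0.00000000e+00,  0.00000000e+00,
         1.00000000e+00]])}
```

View pics/scene0.png

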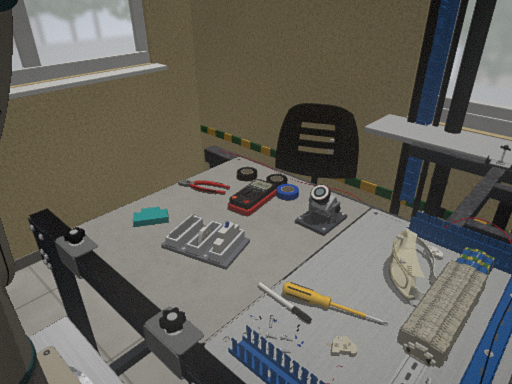

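View pics/top0.png

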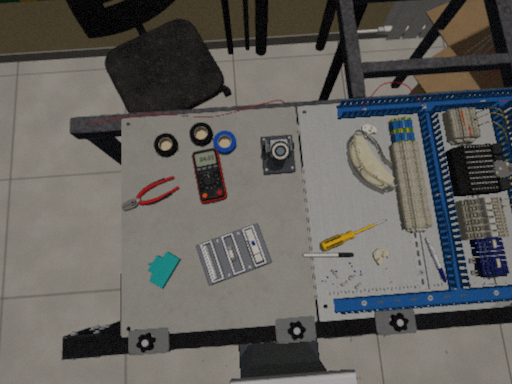

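The scene view shows the rack around (207,240) and the inspection camera at (320,205). The top view shows the rack at (234,253) and the camera at (279,153). A blue speck, probably the toggle, is at (252,243) in the rack's right-hand slot. The turquoise look-alike lies at (163,269). I'll confirm with an enlarged crop.

```bash
python3 - <<'E'
import cv2,numpy as np
a=cv2.imread("pics/top0.png");b=cv2.imread("pics/scene0.png")
r=lambda im,x,y,w,h,s:cv2.resize(im[y:y+h,x:x+w],None,fx=s,fy=s,interpolation=cv2.INTER_CUBIC)
A=np.hstack([r(a,190,215,90,75,4.4),r(b,155,205,100,75,4)[:300] if 0 else cv2.resize(b[205:280,155:255],(400,330))])
B=np.hstack([cv2.resize(a[125:185,250:310],(270,270)),cv2.resize(b[175:240,285:350],(270,270))])
B=cv2.copyMakeBorder(B,0,0,0,A.shape[1]-540,cv2.BORDER_CONSTANT)
cv2.imwrite("pics/crop1.png",np.vstack([A,B]));print(A.shape)
E
```

```text
(330, 796, 3)
```

View pics/crop1.png

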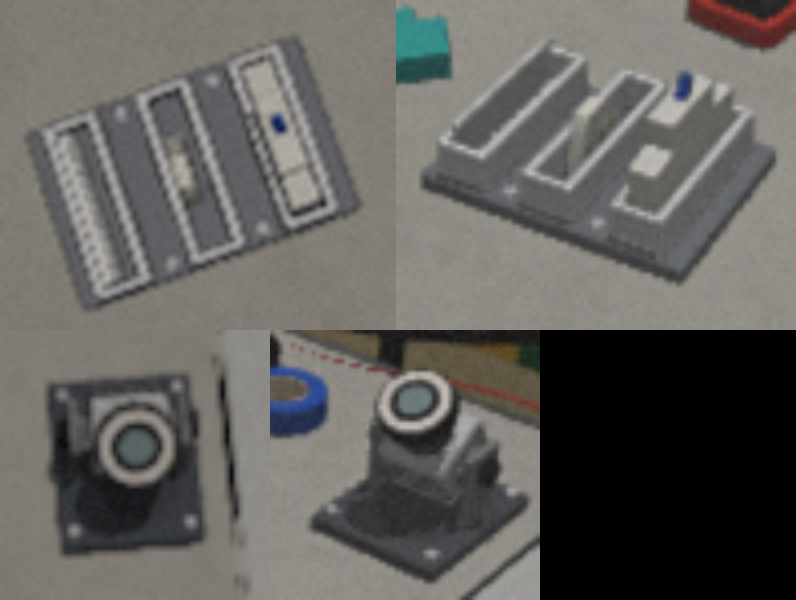

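The enlarged crop settles it. The candidates were the breaker with the blue toggle in the right-hand slot, top (252,243), the clamp in the middle slot (231,254) and the turquoise look-alike (163,269). The light grey case with the stepped nose and blue toggle fits the description, so that is the target. Next I'll measure the rack base, toggle, stand foot and lens ring.

```bash
cat > h.py <<'E'
import numpy as np,cv2
from cell import *
def ray(ci,u,v):
    T=ci["T"];d=T[:3,:3]@np.array([(u-ci["cx"])/ci["fx"],(v-ci["cy"])/ci["fy"],1]);return T[:3,3],d/np.linalg.norm(d)
def plane(ci,u,v,z):
    o,d=ray(ci,u,v);return o+d*(z-o[2])/d[2]
def tri(*ods):
    A=sum(np.eye(3)-np.outer(d,d) for o,d in ods);b=sum((np.eye(3)-np.outer(d,d))@o for o,d in ods)
    x=np.linalg.solve(A,b);return x,[np.linalg.norm((np.eye(3)-np.outer(d,d))@(x-o)) for o,d in ods]
def big(m,k=0):
    n,l,s,c=cv2.connectedComponentsWithStats(m.astype(np.uint8));i=np.argsort(-s[1:,4])[k]+1;return l==i,c[i],s[i]
E
python3 - <<'E'
from h import *
ct,cs=camera_info("top"),camera_info("scene")
a=cv2.imread("pics/top0.png");b=cv2.imread("pics/scene0.png")
def sub(im,x,y,w,h): return im[y:y+h,x:x+w].astype(int)
np.set_printoptions(precision=1,suppress=True)
# rack base & stand foot (dark) rects in top view, z=10
for nm,(x,y,w,h),th in (("rack",(190,215,90,75),None),("stand",(252,125,46,60),None)):
    g=cv2.cvtColor(a[y:y+h,x:x+w],cv2.COLOR_BGR2GRAY); g=cv2.GaussianBlur(g,(3,3),0)
    t,m=cv2.threshold(g,0,1,cv2.THRESH_BINARY_INV+cv2.THRESH_OTSU)
    mm,c,s=big(m); pts=np.argwhere(mm)[:,::-1].astype(np.float32)
    W=np.array([plane(ct,u+x,v+y,10)[:2] for u,v in pts],np.float32)
    (cx,cy),(sw,sh),an=cv2.minAreaRect(W)
    print(nm,t,s[:4],"centre",cx,cy,"size",sw,sh,"ang",an)
    print(cv2.boxPoints(((cx,cy),(sw,sh),an)))
def blue(im,x,y,w,h):
    s=sub(im,x,y,w,h);m=(s[...,0]-s[...,2]>40);mm,c,st=big(m);return c+[x,y],st[4]
tb,n1=blue(a,240,230,26,26);sb,n2=blue(b,215,215,25,20)
print("toggle",tb,n1,sb,n2,tri(ray(ct,*tb),ray(cs,*sb)))
# lens ring
def ring(im,x,y,w,h):
    g=cv2.resize(im[y:y+h,x:x+w],None,fx=4,fy=4,interpolation=cv2.INTER_CUBIC).min(2)
    for t in (150,165,180):
        mm,c,st=big(g>t);cn=max(cv2.findContours(mm.astype(np.uint8),0,1)[0],key=cv2.contourArea)
        e=cv2.fitEllipse(cn);print(t,e)
    return (np.array(e[0])+.5)/4-.5+[x,y]
rt=ring(a,265,138,30,30);rs=ring(b,305,178,30,30)
print(rt,rs,tri(ray(ct,*rt),ray(cs,*rs)))
for u,v in ((62,397),(180,390),(190,522),(75,530)): print(plane(ct,250+u/4.5,125+(v-330)/4.5,10))
E
```

```text
rack 111.0 [ 6  8 77 63] centre 464.2007141113281 130.41070556640625 size 116.2450942993164 179.0432586669922 ang 15.691439628601074
[[384.  200.9]
 [432.5  28.5]
 [544.4  59.9]
 [495.9 232.3]]
stand 87.0 [ 8 10 36 40] centre 729.0892944335938 -9.548805236816406 size 92.62054443359375 112.28742218017578 ang 88.80726623535156
[[672.  -54.7]
 [784.3 -57. ]
 [786.2  35.6]
 [673.9  37.9]]
toggle [252.9 242.6] 9 [226.5 224.2] 15 (array([484.7,  76.3,  70.8]), [np.float64(0.20182046845880203), np.float64(0.20182046845889495)])Traceback (most recent call last):
  File "<stdin>", line 26, in <module>
  File "<stdin>", line 23, in ring
  File "h.py", line 11, in big
    n,l,s,c=cv2.connectedComponentsWithStats(m.astype(np.uint8));i=np.argsort(-s[1:,4])[k]+1;return l==i,c[i],s[i]
                                                                   ~~~~~~~~~~~~~~~~~~~~^^^
IndexError: index 0 is out of bounds for axis 0 with size 0
```

```bash
python3 - <<'E'
from h import *
np.set_printoptions(precision=1,suppress=True)
ct,cs=camera_info("top"),camera_info("scene")
a=cv2.imread("pics/top0.png");b=cv2.imread("pics/scene0.png")
def ring(im,x,y,w,h):
    g=cv2.resize(im[y:y+h,x:x+w],None,fx=4,fy=4,interpolation=cv2.INTER_CUBIC).min(2)
    print(g.max())
    for t in (.65,.75,.8):
        mm,c,st=big(g>t*g.max());cn=max(cv2.findContours(mm.astype(np.uint8),0,1)[0],key=cv2.contourArea)
        e=cv2.fitEllipse(cn);print(t,np.round(np.hstack(e[:2]),1),np.round((np.array(e[0])+.5)/4-.5+[x,y],1))
    return (np.array(e[0])+.5)/4-.5+[x,y]
rt=ring(a,268,141,24,24);rs=ring(b,309,180,22,24)
print(rt,rs,tri(ray(ct,*rt),ray(cs,*rs)))
for u,v in ((62,397),(180,390),(190,522),(75,530)): print(plane(ct,250+u/4.5,125+(v-330)/4.5,10))
E
```

```text
149
0.65 [49.2 39.5 64.5 65.2] [279.9 150.5]
0.75 [49.1 39.5 62.3 63.5] [279.9 150.5]
0.8 [49.2 39.5 61.2 62.4] [279.9 150.5]
195
0.65 [43.2 47.9 55.  69.6] [319.4 191.6]
0.75 [43.3 47.9 53.  67.6] [319.5 191.6]
0.8 [43.3 47.8 52.  66.2] [319.5 191.6]
[279.9 150.5] [319.5 191.6] (array([713. , -10.6,  90.9]), [np.float64(0.2876786534328395), np.float64(0.2876786534327501)])
[774.2  25.   10. ]
[773.2 -49.3  10. ]
[687.1 -47.5  10. ]
[687.3  23.8  10. ]
```

```bash
cat >> h.py <<'E'
from scipy.spatial.transform import Rotation as Ro
np.set_printoptions(precision=3,suppress=True)
def rpy(r,p,y): return Ro.from_euler("xyz",[r,p,y])
def delta(p,R):
    s=read_state();R0=Ro.from_euler("xyz",s["tool_rot"]);return np.r_[R0.inv().apply(np.array(p)-s["eef_pos"]),(R0.inv()*R).as_rotvec()]
E
python3 - <<'E'
from h import *
print(delta([475,73,230],rpy(np.pi,0,.274)))
s=read_state();R0=Ro.from_euler("xyz",s["tool_rot"]);T=camera_info("wrist")["T"]
print(R0.inv().apply(T[:3,3]-s["eef_pos"]),R0.inv().as_matrix()@T[:3,:3])
E
```

```text
[ 457.14  -501.355    1.327   -0.002    0.       0.192]
[  69.74    -0.668 -142.623] [[ 0.    -0.961 -0.277]
 [ 1.     0.001 -0.001]
 [ 0.001 -0.277  0.961]]
```

>>> play_rows --deltas '[457,-501,0,0,0,0.19,0.5,457,-501,0,0,0,0.19,0.5,457,-501,0,0,0,0.19,0.5,457,-501,0,0,0,0.19,0.5,457,-501,0,0,0,0.19,0.5,457,-501,0,0,0,0.19,0.5,457,-501,0,0,0,0.19,0.5,457,-501,0,0,0,0.19,0.5,457,-501,0,0,0,0.19,0.5,457,-501,0,0,0,0.19,0.5]'

```text
clock: 1.35
eef_pos: [461.1, 22.9, 231.3]
tool_rot: [3.141, -0.0, 0.276]
force: [1.2, -0.9, 0.3]
width: 42.9
gripper_force: 0.0
```

>>> play_rows --deltas '[27,-44,0,0,0,0,0.5,27,-44,0,0,0,0,0.5,27,-44,0,0,0,0,0.5]'

```text
clock: 1.72
eef_pos: [474.3, 69.9, 231.0]
tool_rot: [3.141, 0.001, 0.276]
force: [0.7, 0.2, -0.1]
width: 42.6
gripper_force: 0.0
```

```bash
python3 - <<'E'
from h import *
s=read_state();print(s["eef_pos"],s["tool_rot"],s["width"]);c=camera_info("wrist")
im=get_image("wrist");cv2.imwrite("pics/w1.png",im[:,:,::-1])
import pickle;pickle.dump(c,open("w1.pkl","wb"))
E
```

```text
[474.348  69.948 230.961] [3.141 0.001 0.276] 42.641431474598704
```

View pics/w1.png

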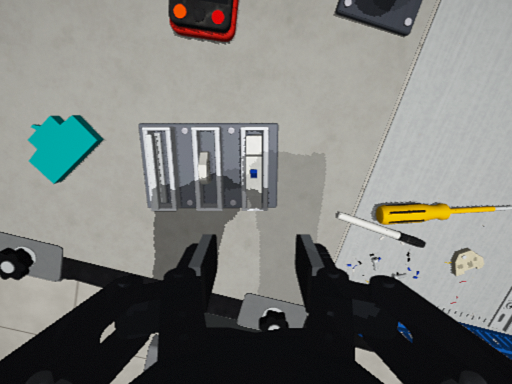

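The wrist view shows the rack aligned with the image: breaker slot at (254,165), blue toggle at (254,173), clamp (203,165), rail (158,165). I'll enlarge the breaker to see its ends and steps.

```bash
python3 - <<'E'
from h import *
import pickle
c=pickle.load(open("w1.pkl","rb"));im=cv2.imread("pics/w1.png")
s=cv2.imread("pics/scene0.png")
k=cv2.convertScaleAbs(im[115:215,215:295],alpha=1.3)
cv2.imwrite("pics/crop2.png",np.hstack([cv2.resize(k,(440,550),interpolation=cv2.INTER_CUBIC),cv2.resize(s[212:267,205:240],(350,550),interpolation=cv2.INTER_CUBIC)]))
i=im.astype(int);m=np.zeros(im.shape[:2]);m[130:212,235:275]=(i[...,0]-i[...,2]>40)[130:212,235:275]
_,u,st=big(m);print("toggle px",u,st[4],plane(c,*u,78))
for v in (125,133,154,173,190,210): print(v,plane(c,254,v,77),plane(c,254,v,32))
E
```

```text
toggle px [253.268 172.964] 56 [484.185  76.367  78.   ]
125 [531.868  88.973  77.   ] [530.428  88.881  32.   ]
133 [524.223  86.824  77.   ] [521.623  86.406  32.   ]
154 [503.585  81.022  77.   ] [497.853  79.723  32.   ]
173 [484.167  75.562  77.   ] [475.488  73.435  32.   ]
190 [466.157  70.499  77.   ] [454.744  67.603  32.   ]
210 [444.155  64.313  77.   ] [429.403  60.478  32.   ]
```

View pics/crop2.png

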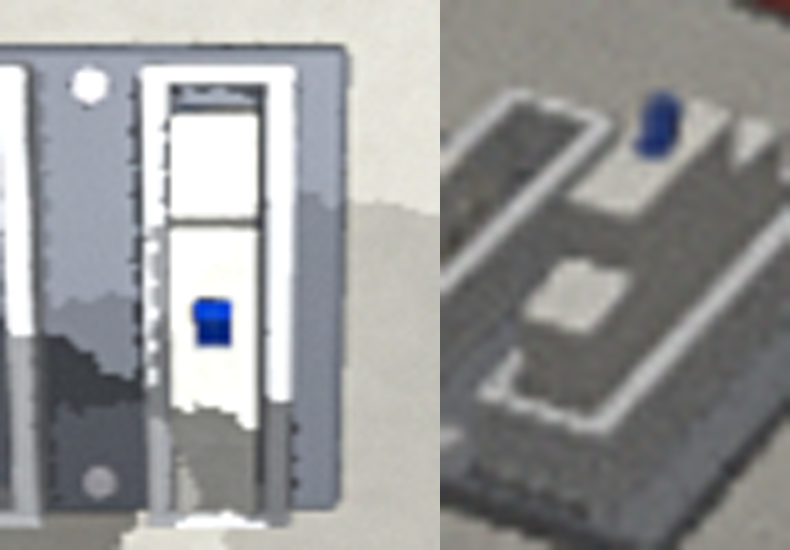

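>>> play_rows --deltas '[7,-3.5,0,0,0,0,0.5,7,-3.5,50,0,0,0,0.5,7,-3.5,100,0,0,0,0.5,7,-3.5,130,0,0,0,0.5,7,-3.5,150,0,0,0,0.5,7,-3.5,170,0,0,0,0.5,7,-3.5,188,0,0,0,0.5,7,-3.5,188,0,0,0,0.5,7,-3.5,188,0,0,0,0.5]'

```text
clock: 2.9
eef_pos: [481.3, 75.5, 43.8]
tool_rot: [3.141, -0.001, 0.275]
force: [0.5, 0.5, 0.2]
width: 42.8
gripper_force: 0.0
```

Well placed with no contact. Closing.

>>> play_rows --deltas '[0,0,0,0,0,0,0,0,0,0,0,0,0,0,0,0,0,0,0,0,0,0,0,0,0,0,0,0,0,0,0,0,0,0,0,0,0,0,0,0,0,0]'

```text
clock: 3.65
eef_pos: [481.5, 75.9, 44.2]
tool_rot: [3.141, -0.002, 0.276]
force: [0.1, -1.0, 6.7]
width: 16.4
gripper_force: 59.0
```

>>> play_rows --deltas '[0,0,-8,0,0,0,0,0,0,-20,0,0,0,0,0,0,-40,0,0,0,0,0,0,-65,0,0,0,0,0,0,-95,0,0,0,0,0,0,-130,0,0,0,0,0,0,-165,0,0,0,0,0,0,-200,0,0,0,0,0,0,-200,0,0,0,0]'

```text
clock: 4.78
eef_pos: [482.1, 76.5, 246.3]
tool_rot: [3.141, -0.006, 0.276]
force: [1.4, 0.4, -1.1]
width: 16.2
gripper_force: 58.8
```

```bash
python3 - <<'E'
from h import *
s=read_state();print(s["eef_pos"],s["tool_rot"],s["width"],s["gripper_force"])
a=get_image("wrist")[:,:,::-1];b=get_image("scene")[:,:,::-1]
cv2.imwrite("pics/w2.png",np.hstack([cv2.resize(a,(400,300)),b[100:300,100:367].repeat(1,0)[:200] if 0 else cv2.resize(b[80:290,120:400],(400,300))]))
z=np.array([-.5,.009,.866]);P=np.array([713,-10.6,90.9])+100*z
print(P,P+34*z,delta(P+34*z,rpy(np.pi,-np.pi/6,-.017)),delta(P+94*z,rpy(np.pi,-np.pi/6,-.017)))
E
```

```text
[482.102  76.506 246.27 ] [ 3.141 -0.006  0.276] 16.232416946271833 58.82584461942315
[663.   -9.7 177.5] [646.     -9.394 206.944] [136.402 127.415  36.417  -0.077   0.52    0.286] [107.678 118.708 -15.538  -0.077   0.52    0.286]
```

View pics/w2.png

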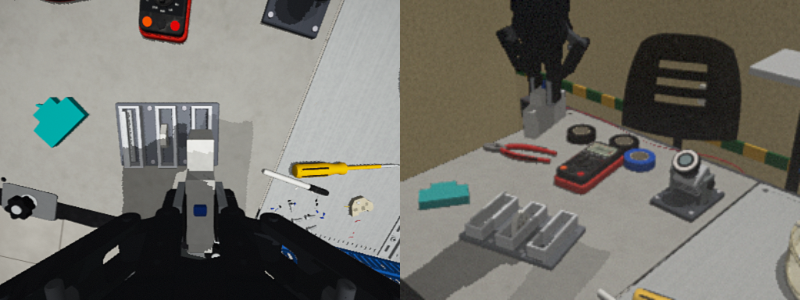

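Breaker is held square, and the clamp and rail are still in the rack. Moving to a stand-off 60 mm beyond the view pose, along the lens axis.

>>> play_rows --deltas '[18,20,-3,-0.013,0.087,0.048,0,36,40,-6,-0.026,0.173,0.095,0,54,59,-8,-0.038,0.26,0.143,0,72,79,-10,-0.051,0.347,0.19,0,90,99,-13,-0.064,0.433,0.238,0,107.5,118.5,-15.5,-0.077,0.52,0.286,0,107.5,118.5,-15.5,-0.077,0.52,0.286,0,107.5,118.5,-15.5,-0.077,0.52,0.286,0]'

```text
clock: 5.88
eef_pos: [614.9, -8.9, 256.4]
tool_rot: [-3.141, -0.52, -0.018]
force: [1.1, -0.8, -1.6]
width: 16.4
gripper_force: 58.8
```

```bash
python3 - <<'E'
from h import *
s=read_state();print(s["eef_pos"],s["tool_rot"],s["width"],s["gripper_force"])
z=np.array([-.5,.009,.866]);P=np.array([713,-10.6,90.9])+100*z
print(delta(P+34*z,rpy(np.pi,-np.pi/6,-.017)))
E
```

```text
[614.918  -8.876 256.428] [-3.141 -0.52  -0.018] 16.3671981222922 58.75739648938179
[ 2.382 -0.003 58.39  -0.     0.003 -0.001]
```

>>> play_rows --deltas '[1,0,15,0,0.003,0,0,2,0,35,0,0.003,0,0,2.5,0,50,0,0.003,0,0,2.5,0,58,0,0.003,0,0,2.5,0,58,0,0.003,0,0,2.5,0,58,0,0.003,0,0,2.5,0,58,0,0.003,0,0]'

```text
clock: 6.75
eef_pos: [647.4, -9.3, 210.0]
tool_rot: [3.141, -0.527, -0.017]
force: [0.9, -0.7, -0.7]
width: 16.3
gripper_force: 58.9
```

```bash
python3 - <<'E'
from h import *
s=read_state();print(s["eef_pos"],s["tool_rot"],s["width"],s["gripper_force"],abs(s["qd"]).max())
a=get_image("scene")[:,:,::-1];b=get_image("top")[:,:,::-1]
cv2.imwrite("pics/f.png",np.hstack([cv2.resize(a[100:250,240:390],(400,400),interpolation=cv2.INTER_CUBIC),cv2.resize(b[110:230,220:340],(400,400),interpolation=cv2.INTER_CUBIC)]))
cs=camera_info("scene");P=np.array([663,-9.7,177.5]);T=np.linalg.inv(cs["T"])
z=np.array([-.5,.009,.866]);y=np.array([.866,0,.5])
for q in (P,P+43*y,P-43*y,P+67*z):
    c=T[:3,:3]@q+T[:3,3];u=np.array([cs["fx"]*c[0]/c[2]+cs["cx"]-240,cs["fy"]*c[1]/c[2]+cs["cy"]-100])*400/150;print(u)
E
```

```text
[647.353  -9.294 209.966] [ 3.141 -0.527 -0.017] 16.30921475294171 58.89672523364425 0.0044021802067163735
[184.552 175.46 ]
[211.917 138.605]
[156.308 213.499]
[163.673 122.219]
```

View pics/f.png

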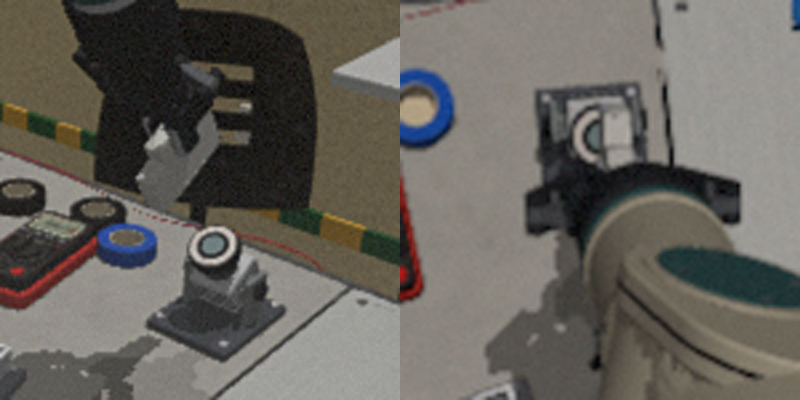

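The breaker hangs in front of the lens with its foot edge running from (215,150) to (155,212) in the left crop. Predicted ends were (212,139) and (156,213). The top crop agrees laterally, and the arm is still. Handing in.

```bash
python3 -c "
from cell import *
print(finish_job())"
```

```text
the job is handed in; nothing more can be done
None
```

I handed the job in with the breaker held still, its foot square to the lens and, by my measurements, within a few millimetres of the view point; `finish_job` returned no verdict.

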